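Feel a bash ring for burrs

ROBOT

A 6-joint arm with a two-finger parallel gripper is mounted at the origin on the work surface. World frame = base frame: x ahead of the robot, y to its left, z up, the work surface at z = 0. Lengths are in m, angles in rad, forces in N, time in s.
With the tool pointing down it reaches from about 0.275 to 0.725 m from the base axis. Payload 5.6 kg.
Tool frame: the origin (TCP) lies midway between the tips of the shut fingers; the grasp point (between the pads) lies manip.grasp_offset behind it (manip.grasp_offset is the distance from the TCP to the grasp point, in m); z points along the fingers, y is the line along which they close (so a half turn about z gives the same grasp; the last joint's range is limited). The gripper opens to 85 mm and grips with 20 to 120 N. Pads are 22 mm wide; open, the fingers measure 114 mm over their backs; the gripper's body (76 mm by 85 mm) begins 54 mm behind the grasp point. The pads swing forward as they close: fully open they stand 13 mm farther back than shut.
Start: joints at [1.503, 0.255, 0.108, 0, -1.424, -0.285], TCP at [0.19, 0.516, 0.209] pointing down, gripper open.
Joint ranges: [-2.95, 2.95], [-1.21, 1.97], [-1.09, 1.5], [-2.87, 1.71], [-2.94, -0.07], [-3.05, 3.05]. Speed limits (rad/s): [2.57, 2.57, 3.14, 3.14, 3.14, 3.14].

INTERFACE

Orientations are given as a unit quaternion [w, x, y, z].
In Python, from bench import manip, imaging gives the robot as it stands. The module is installed in compiled form; this text tells all that it offers.
- The arm moves only by the shell command python3 -m creep 'ROWS' [OPENING] [FORCE]. ROWS is JSON, a list of rows, each a list of 6 numbers: the shift along the tool's x, y, z in mm, then the turn, a rotation vector about the tool's x, y, z in degrees. A call has 1 to 20 rows; each row is the pose to reach, as a shift and turn from the pose commanded when the call began, along the tool's axes at that moment; what a row does not reach only later rows make up. A row lasts 1/12 s, in which the tool goes at most 41.7 mm and 7.16 degrees, less where a joint would pass 70% of its speed; a pose out of reach is approached as far as the arm can. A call with a gripper value outside its range is refused whole. OPENING is the opening in per cent of the stroke, from 0 (shut) to 100 (fully open), set as the call begins (- or left out, the last holds). The fingers move at their own pace and stop on an object; FORCE is the grip in N (left out, the last holds). Time passes only in rows, so rows that repeat a pose let the fingers close. It gives the time, the measured TCP pose, the force, the opening and the grip force at its end, in the units of the state.
- manip.get_obs(): the state, without advancing time (a new reading comes with each control period).
- imaging.read_camera(name): name is "side" or "top"; returns the picture (480x640x3 uint8, red, green, blue); there is no depth.
- imaging.get_calibration(name): a dict with "fx", "fy", "cx", "cy" (pixels), "k1" (the pictures are not rectified: a ray, as slopes to the right and down, at radius r is drawn at 1 + k1 r^2 times it, then the intrinsics apply), "extrinsics" (4x4, takes a point from camera to world coordinates). Camera axes: x right, y down, z forward; pixel columns grow to the right and rows downward; lengths in m; the calibration is good to about 2 mm. A picture is of the moment at which its call begins. get_calibration takes no time and is no camera call.
- manip.close_job(): hands the job in; it is judged then, once.
The state is a dict: "clock": time; "joint_pos": joint angles; "qd": joint speeds; "joint_efforts": joint torques, N m; "position": TCP position; "orientation": TCP orientation; "force": force on the tool from outside, world axes, zero at the start; "wrist_torque": the same for the moment, N m; "gripper_width": opening from 0.0 (shut) to 1.0 (fully open); "finger_force": force on a finger pad.
Only numpy, scipy, OpenCV 4.12 (cv2) and the standard library are available. Lean on these libraries where they do the work, as an engineer would, in place of code of your own. Each camera call takes 0.05 s, during which the arm holds its last target. There are 200 camera calls.

TASK

Feel the black ring on the sprung plate for burrs: with the fingers shut, touch it at the red dot and stroke along the band over the three white dots to the green dot, staying in touch with the band at every dot and between the dots. Touch it gently, never pressing the sprung plate down to its stop, then draw the hand away. Do not pick up or shift the ring, the bearing cup standing inside it or anything else on the bench.

Things in the scene. Friction and masses are not known exactly. Their poses are not given: they have to be found in the camera images.
- ring: black bash ring lying loose on the plate: 200 mm outer, 160 mm inner diameter, 6 mm thick; four tabs inside sit between 4 mm high brass pins. Origin: centre of its underside, z up; its top face starts 56 mm above the table. Five 15 mm paint dots on the top face at 90 mm radius, 45 degrees apart, anticlockwise from above: red, three white, green; the rest is bare.
- dot0 (a point): centre of the red dot on the ring's top face (z is the top face)
- gap0 (a point): unmarked point on the ring's top face, at 90 mm radius, half-way along the arc between the red and the first white dot
- dot1 (a point): centre of the first white dot on the ring's top face (z is the top face)
- gap1 (a point): unmarked point on the ring's top face, at 90 mm radius, half-way along the arc between the first white and the second white dot
- dot2 (a point): centre of the second white dot on the ring's top face (z is the top face)
- gap2 (a point): unmarked point on the ring's top face, at 90 mm radius, half-way along the arc between the second white and the third white dot
- dot3 (a point): centre of the third white dot on the ring's top face (z is the top face)
- gap3 (a point): unmarked point on the ring's top face, at 90 mm radius, half-way along the arc between the third white and the green dot
- dot4 (a point): centre of the green dot on the ring's top face (z is the top face)
- plate (a joint): how far the sprung plate is pressed down, m: 0 at rest (top), 0.012 at its stop. It starts to sink at about 2 to 3.5 N and then takes about 0.4 N more per mm (about 4.5 N at 4 mm, 7.5 N at the stop); it rises again by itself, always level.
- plate_mid (a point): centre of the top face of the sprung light grey plate, a disc of 236 mm diameter, 10 mm thick, top 50 mm above the table at rest, on a low fixed stand; axes as the stand, z up
- cup: turned steel bearing cup, 42 mm diameter flange, 24 mm tall, standing loose in the middle of the plate inside the ring; stays there; a bystander, loose. Origin: middle of its underside.
- oil: white oil bottle with red cap, 44 mm diameter, 125 mm tall; a bystander, loose. Origin: middle of its underside.
- tin: low grease tin with green label, 72 mm diameter, 55 mm tall; a bystander, loose. Origin: middle of its underside.
- driver: screwdriver with blue handle, 200 mm long, lying along its own x; a bystander, loose. Origin: middle of its underside.
- spanner: steel spanner, 180 mm long, lying along its own x; a bystander, loose. Origin: middle of its underside.
- pedal: black flat pedal, 90 x 92 x 18 mm, with a steel axle that sticks out to its +y; a bystander, loose. Origin: middle of its underside.
- tyrelever: yellow tyre lever, 130 mm long, 16 mm wide, 7 mm thick, lying along its own x; a bystander, loose. Origin: underside, near the middle.

How it is judged:
By the outcome, as a careful person would: the job done as asked, in the order asked, and still so for the second after the job is handed in, with the robot touching nothing.
It also fails if it takes over 42 s, if anything falls off the work surface, if the arm or the gripper's body presses on something with over 40 N, if the wrist force passes 120 N, or if a joint passes its speed limit or range.

## Working session

There is one attempt and no reset: what is moved stays moved. The work goes in short steps, Python scripts to look and compute and a shell command to move; the robot and the scene stay as the last step left them, time stands still between calls to the robot, and variables do not carry over. Pictures are saved under pics/ and viewed, at most 10 in all, crops included, and the job is handed in when it is done.

```bash
mkdir -p pics; cat > h.py <<'E'
import numpy as np, cv2
from bench import manip, imaging
def ray(name,uv):
    c=imaging.get_calibration(name);T=np.array(c["extrinsics"])
    d=np.array([(uv[0]-c["cx"])/c["fx"],(uv[1]-c["cy"])/c["fy"]]);s=d.copy()
    for _ in range(20): s=d/(1+c["k1"]*(s@s))
    return T[:3,3],T[:3,:3]@np.array([s[0],s[1],1])
def onplane(name,uv,z):
    o,d=ray(name,uv);return o+d*(z-o[2])/d[2]
def grab(n,f):
    im=imaging.read_camera(n);cv2.imwrite(f,im[:,:,::-1]);return im
E
python3 - <<'E'
from h import *
for n in("top","side"):
    grab(n,f"pics/{n}0.png");c=imaging.get_calibration(n);print(n,c["fx"],c["k1"],np.round(c["extrinsics"],3).tolist())
o=manip.get_obs();print(o["clock"],o["position"],o["orientation"],o["force"],manip.grasp_offset)
E
```

```text
top 575.9331798483845 0.020677564206949415 [[0.125, -0.967, 0.221, 0.282], [-0.992, -0.123, 0.022, -0.056], [0.006, -0.222, -0.975, 1.614], [0.0, 0.0, 0.0, 1.0]]
side 574.5600368606788 -0.03092810526659031 [[0.973, -0.16, 0.166, 0.416], [-0.231, -0.686, 0.69, -0.954], [0.003, -0.71, -0.704, 0.977], [0.0, 0.0, 0.0, 1.0]]
0.1 [0.18982696 0.51568108 0.20809094] [ 8.48644182e-04  9.84476090e-01 -1.75516647e-01 -1.17263054e-04] [-0.0762753  -0.45268556 -0.43993143] 0.0187
```

View pics/top0.png

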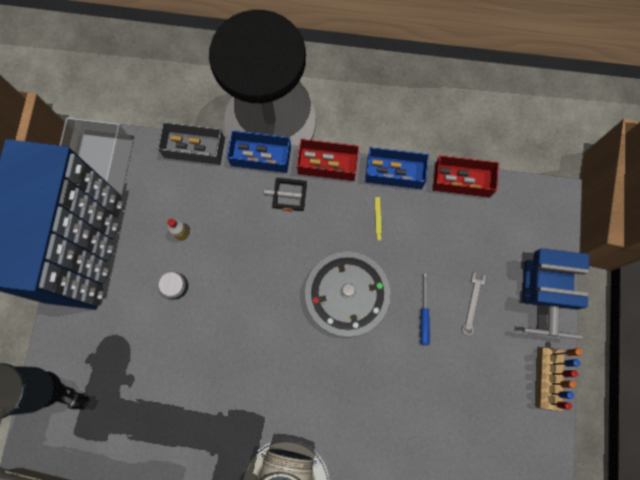

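View pics/side0.png

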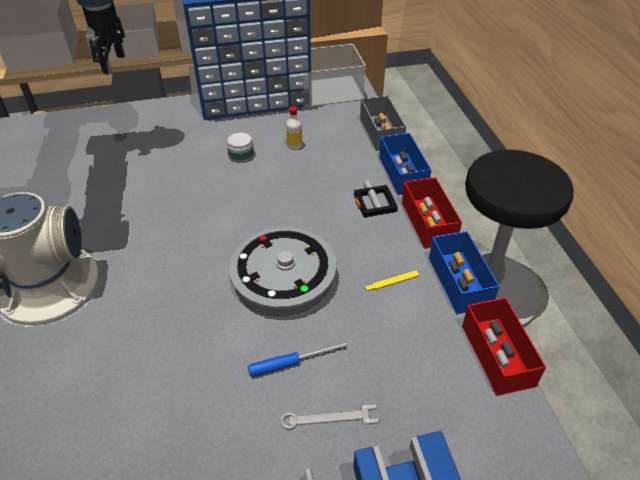

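Top view: red dot at (316,299), whites at (331,321), (355,325) and (376,310), green at (380,286). Side view: red at (263,239), whites at (243,256), (246,279) and (272,293), green at (304,289). The ring is clear of clutter and the cup sits at its centre.

```bash
cat > meas.py <<'E'
from h import *
from scipy.spatial.transform import Rotation as R
G={"top":[(316,299),(331,321),(355,325),(376,310),(380,286)],"side":[(263,239),(243,256),(246,279),(272,293),(304,289)]}
P={}
for n in G:
    im=cv2.imread(f"pics/{n}0.png")[:,:,::-1].astype(float);L=[]
    for k,(u,v) in enumerate(G[n]):
        w=im[v-6:v+7,u-6:u+7]; r,g,b=w[...,0],w[...,1],w[...,2]
        s=r-np.maximum(g,b) if k==0 else g-np.maximum(r,b) if k==4 else w.min(2)-100
        s=np.clip(s-0.3*s.max(),0,None); yy,xx=np.mgrid[-6:7,-6:7]
        L.append((u+(s*xx).sum()/s.sum(),v+(s*yy).sum()/s.sum()))
    P[n]=np.array([onplane(n,p,.056)[:2] for p in L])
    print(n,np.round(L,1).tolist(),np.round(P[n],4).tolist())
a=np.arange(5)*np.pi/4
def fit(Q):
    M=.09*np.c_[np.cos(a),np.sin(a)];m=M.mean(0);q=Q.mean(0)
    A=M-m;B=Q-q;th=np.arctan2((A[:,0]*B[:,1]-A[:,1]*B[:,0]).sum(),(A*B).sum())
    Rm=np.array([[np.cos(th),-np.sin(th)],[np.sin(th),np.cos(th)]]);c=q-Rm@m
    return c,th,np.linalg.norm(Q-(M@Rm.T+c),axis=1)
for n,Q in [*P.items(),("mean",(P["top"]+P["side"])/2)]: c,th,e=fit(Q);print(n,c,np.degrees(th),np.round(e*1e3,1))
o=manip.get_obs();Rt=R.from_quat(np.roll(o["orientation"],-1));print(np.round(Rt.as_matrix(),4).tolist())
p=np.array(o["position"])
for k in range(17):
    t=th+k*np.pi/16;w=np.array([*(c+.09*np.array([np.cos(t),np.sin(t)])),.056])
    print(k/4,np.round(w,4),np.round(1e3*Rt.inv().apply(w-p),1))
E
python3 meas.py
```

```text
top [[315.2, 299.8], [330.3, 320.6], [355.6, 326.2], [376.2, 310.3], [379.3, 285.3]] [[0.4886, -0.0187], [0.438, -0.0662], [0.4315, -0.1356], [0.4812, -0.1861], [0.5503, -0.1874]]
side [[262.4, 237.4], [242.6, 255.4], [245.3, 279.1], [271.5, 292.4], [303.9, 288.0]] [[0.4864, -0.0189], [0.4353, -0.0648], [0.4321, -0.1349], [0.4802, -0.1834], [0.548, -0.1872]]
top [ 0.51870875 -0.10387434] 110.12064395135094 [1.1 0.9 2.8 0.7 1.1]
side [ 0.51714699 -0.10276628] 110.28214478181546 [0.7 0.3 1.1 1.3 0.3]
mean [ 0.51792799 -0.10332053] 110.20106647327246 [0.6 0.4 1.9 0.6 0.5]
[[0.9384, -0.3456, -0.0005], [-0.3456, -0.9384, -0.0016], [0.0001, 0.0017, -1.0]]
0.0 [ 0.4868 -0.0189  0.056 ] [463.4 398.7 152.8]
0.25 [ 0.471  -0.0265  0.056 ] [451.2 411.4 152.8]
0.5 [ 0.4569 -0.0372  0.056 ] [441.7 426.2 152.9]
0.75 [ 0.4452 -0.0504  0.056 ] [435.2 442.7 152.9]
1.0 [ 0.4362 -0.0656  0.056 ] [432.1 460.  152.9]
1.25 [ 0.4304 -0.0822  0.056 ] [432.4 477.7 152.9]
1.5 [ 0.428  -0.0997  0.056 ] [436.2 494.9 153. ]
1.75 [ 0.429  -0.1173  0.056 ] [443.2 511.1 153. ]
2.0 [ 0.4335 -0.1344  0.056 ] [453.3 525.6 153. ]
2.25 [ 0.4412 -0.1503  0.056 ] [466.  537.8 153. ]
2.5 [ 0.4518 -0.1644  0.056 ] [480.8 547.3 153.1]
2.75 [ 0.465  -0.1761  0.056 ] [497.2 553.8 153.1]
3.0 [ 0.4802 -0.185   0.056 ] [514.6 556.9 153.1]
3.25 [ 0.4968 -0.1908  0.056 ] [532.2 556.6 153.1]
3.5 [ 0.5143 -0.1932  0.056 ] [549.5 552.9 153.1]
3.75 [ 0.5319 -0.1922  0.056 ] [565.7 545.8 153.1]
4.0 [ 0.549  -0.1878  0.056 ] [580.1 535.7 153. ]
```

```bash
python3 -m creep '[[40,35,0,0,0,0],[75,65,0,0,0,0],[105,91,0,0,0,0],[135,117,0,0,0,0],[165,143,0,0,0,0],[195,169,0,0,0,0],[225,195,0,0,0,0],[255,221,0,0,0,0],[285,246,10,0,0,0],[315,272,20,0,0,0],[345,298,35,0,0,0],[375,323,50,0,0,0],[405,349,65,0,0,0],[430,370,80,0,0,0],[450,387,95,0,0,0],[463,399,105,0,0,0],[463,399,115,0,0,0],[463,399,120,0,0,0],[463,399,120,0,0,0],[463,399,120,0,0,0]]' 0 20
python3 - <<'E'
from h import *
grab("side","pics/s1.png");grab("top","pics/t1.png")
a=cv2.imread("pics/s1.png")[150:330,180:400];b=cv2.imread("pics/t1.png")[220:400,240:460]
cv2.imwrite("pics/c1.png",cv2.resize(np.vstack([a,b]),None,fx=1.6,fy=1.6))
o=manip.get_obs();print(o["position"],o["force"],o["gripper_width"],o["orientation"])
E
```

```text
clock: 1.77
position: [0.4864, -0.018, 0.089]
orientation: [0.0, 0.985, -0.175, -0.0]
force: [0.6, -0.3, 0.3]
gripper_width: 0.001
finger_force: 0.0
[ 0.48698325 -0.01767303  0.08971817] [-0.56572219  1.03825318 -0.53266466] 0.002937460892126867 [-2.26903613e-04  9.84585547e-01 -1.74902246e-01  6.73787420e-04]
```

View pics/c1.png

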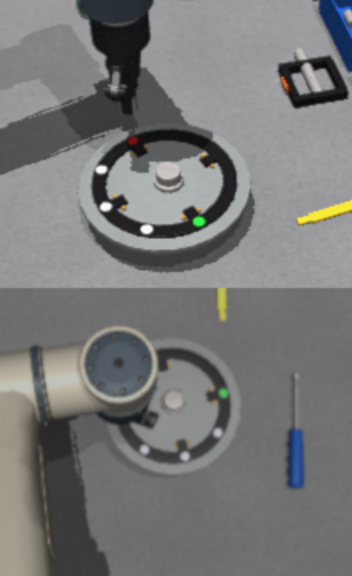

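The shut fingertip is just above the red dot in the side crop (dot at about crop (133,141)). I'll approach slowly from here.

```bash
python3 -m creep '[[0,0,10,0,0,0],[0,0,20,0,0,0],[0,0,27,0,0,0],[0,0,30,0,0,0],[0,0,31,0,0,0],[0,0,31,0,0,0],[0,0,31,0,0,0]]'
python3 -m creep '[[0,0,0.5,0,0,0],[0,0,1,0,0,0],[0,0,1.5,0,0,0],[0,0,2,0,0,0],[0,0,2,0,0,0],[0,0,2,0,0,0]]'
python3 -m creep '[[0,0,0.5,0,0,0],[0,0,1,0,0,0],[0,0,1,0,0,0],[0,0,1,0,0,0]]'
```

```text
clock: 2.45
position: [0.487, -0.0181, 0.0584]
orientation: [-0.0, 0.985, -0.175, 0.0]
force: [-0.7, -1.4, 0.3]
gripper_width: -0.001
finger_force: 0.0
clock: 2.95
position: [0.4866, -0.0183, 0.0559]
orientation: [0.0, 0.984, -0.176, -0.0]
force: [-0.4, -0.3, -0.6]
gripper_width: 0.003
finger_force: 0.0
clock: 3.28
position: [0.4866, -0.0183, 0.0548]
orientation: [0.0, 0.984, -0.175, -0.0]
force: [0.3, 0.4, 0.4]
gripper_width: 0.002
finger_force: 0.0
```

```bash
python3 -m creep '[[0,0,0.5,0,0,0],[0,0,1,0,0,0],[0,0,1,0,0,0],[0,0,1,0,0,0]]'
python3 -m creep '[[0,0,0.5,0,0,0],[0,0,1,0,0,0],[0,0,1,0,0,0],[0,0,1,0,0,0]]'
```

```text
clock: 3.62
position: [0.4866, -0.0183, 0.0538]
orientation: [0.0, 0.984, -0.175, -0.0]
force: [-0.6, -0.2, 0.2]
gripper_width: 0.003
finger_force: 0.0
clock: 3.95
position: [0.4866, -0.0183, 0.0529]
orientation: [0.0, 0.984, -0.175, -0.0]
force: [-0.7, -1.1, 1.2]
gripper_width: -0.002
finger_force: 0.0
```

```bash
cat > f.py <<'E'
from h import *
F=[];X=[]
for i in range(4):
    imaging.read_camera("side");o=manip.get_obs();F.append(o["force"]);X.append(o["position"])
print(np.mean(F,0).round(2),np.mean(X,0).round(4))
E
python3 f.py; python3 -m creep '[[0,0,0.5,0,0,0],[0,0,1,0,0,0],[0,0,1,0,0,0]]'; python3 f.py
```

```text
[-0.06  0.06  0.15] [ 0.4866 -0.0183  0.0529]
clock: 4.4
position: [0.4865, -0.0183, 0.0518]
orientation: [0.0, 0.984, -0.175, -0.0]
force: [0.1, -0.1, -0.1]
gripper_width: 0.001
finger_force: 0.0
[-0.33  0.32  0.14] [ 0.4866 -0.0183  0.0519]
```

```bash
python3 - <<'E'
from h import *
a=grab("side","pics/s2.png")[195:315,215:355]
cv2.imwrite("pics/c2.png",cv2.resize(a[:,:,::-1],None,fx=5,fy=5,interpolation=cv2.INTER_CUBIC))
E
```

```text
(no output)
```

View pics/c2.png

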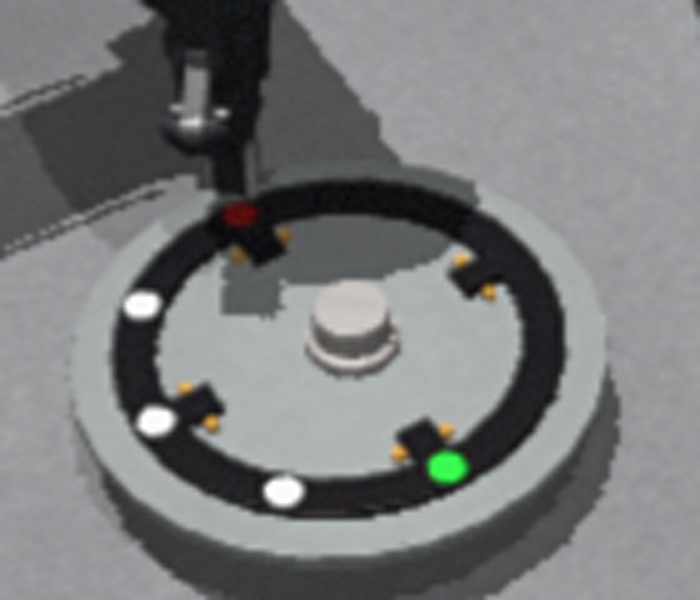

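The red dot at crop (238,213) is uncovered, and the tip seems to end behind or above it at about (235,200). I'll measure the tip silhouette against where the TCP should project.

```bash
python3 - <<'E'
from h import *
def proj(n,p):
    c=imaging.get_calibration(n);T=np.linalg.inv(np.array(c["extrinsics"]));q=T[:3,:3]@p+T[:3,3];s=q[:2]/q[2];s=s*(1+c["k1"]*(s@s));return s*[c["fx"],c["fy"]]+[c["cx"],c["cy"]]
print("tcp .052",proj("side",np.array([.4866,-.0183,.052])),"tcp .0897",proj("side",np.array([.4868,-.018,.0897])), "z .056 dot", proj("side",np.array([.4868,-.0189,.056])))
a=cv2.imread("pics/side0.png").astype(int);g=cv2.imread("pics/s2.png").astype(int);e=cv2.imread("pics/s1.png").astype(int)
for n,i in(("s0",a),("s1",e),("s2",g)):
    print(n);[print(v,i[v,252:274].max(1)) for v in range(222,244)]
E
```

```text
tcp .052 [262.64318903 238.46228303] tcp .0897 [261.40189035 226.41123437] z .056 dot [262.63371627 237.3847993 ]
s0
222 [148 149 148 148 149 149 151 150 149 150 149 147 146 146 148 149 148 147
 151 152 152 151]
223 [147 148 148 147 149 148 149 149 151 152 151 148 150 149 148 150 147 149
 150 150 151 148]
224 [148 151 147 147 148 148 148 147 149 152 151 151 151 152 150 151 151 150
 150 151 149 149]
225 [146 149 148 148 149 151 150 147 148 149 149 149 149 149 150 151 153 152
 151 152 151 148]
226 [146 147 150 152 149 149 150 149 148 149 147 150 150 151 152 154 152 150
 152 151 152 148]
227 [151 152 153 154 151 148 149 148 146 148 149 152 151 152 152 152 152 148
 151 153 154 151]
228 [151 152 153 151 149 148 147 147 145 149 152 152 152 152 151 151 151 147
 153 156 159 161]
229 [151 149 147 148 147 147 146 146 146 148 149 152 154 150 153 162 165 160
 160 161 163 163]
230 [147 147 147 149 149 147 148 148 147 152 151 154 160 158 161 162 164 163
 165 165 165 163]
231 [146 147 147 148 150 149 148 149 152 155 159 161 164 163 164 163 162 162
 159 163 162 143]
232 [146 147 148 151 153 153 156 
[... 4155 characters left out ...]
146 143 109  72  51  43  70  80  78  80  76  58  28  20  12  19
  18  18  20  22]
237 [146 146 146 142 101  58  30  43  75  83  84  85  85  80  44  21  18  18
  22  23  21  20]
238 [147 145 143 115  67  29  17  43  76  84  84  85  83  71  36  19  21  18
  20  19  17  22]
239 [145 116  81  57  31  13  16  22  53  78  86  83  74  48  21  18  15  19
  29  47  53  67]
240 [89 58 36 30 16 13 14 17 25 37 38 41 35 23 21 18 19 35 77 97 96 91]
241 [ 43  31  31  31  23  14  15   9  19  15  16  19  20  14  24  19  17  30
  93 120 118  98]
242 [ 29  31  25  28  27  26  19  19  15  19  14  17  20  14  15  18  19  21
  59 101 105  94]
243 [30 28 32 30 32 31 21 14 12 31 26 14 20 17 17 20 21 19 29 65 90 93]
```

```bash
python3 - <<'E'
from h import *
def proj(n,p):
    c=imaging.get_calibration(n);T=np.linalg.inv(np.array(c["extrinsics"]));q=T[:3,:3]@p+T[:3,3];s=q[:2]/q[2];s=s*(1+c["k1"]*(s@s));return s*[c["fx"],c["fy"]]+[c["cx"],c["cy"]]
for z in(.052,.072,.2,.3,.4): print(z,proj("top",np.array([.487,-.018,z])).round(1),proj("side",np.array([.487,-.018,z])).round(1),proj("side",np.array([.487,.007,z])).round(1))
for r in(228,233.5): print(r,[(z,onplane("side",(261.5,r),z).round(4)[:2].tolist()) for z in(.052,.062,.072,.082)])
t=grab("top","pics/t2.png")[220:330,260:400,::-1];a=cv2.imread("pics/s1.png")[130:320,200:340];b=cv2.imread("pics/s2.png")[130:320,200:340]
f=lambda i,k:cv2.resize(np.clip(i.astype(float)*1.5,0,255).astype(np.uint8),None,fx=k,fy=k,interpolation=cv2.INTER_CUBIC)
cv2.imwrite("pics/c3.png",np.hstack([f(a,2.85),f(b,2.85)]));cv2.imwrite("pics/c4.png",f(t,5))
E
```

```text
0.052 [314.9 300.5] [262.8 238.3] [261.2 230.9]
0.072 [314.8 299.6] [262.1 232.1] [260.5 224.6]
0.2 [314.5 292.6] [257.4 188.4] [255.7 181.1]
0.3 [314.1 286.2] [253.1 149.6] [251.4 142.3]
0.4 [313.7 278.9] [248.4 105.7] [246.6  98.7]
228 [(0.052, [0.4892, 0.0164]), (0.062, [0.4884, 0.0059]), (0.072, [0.4876, -0.0046]), (0.082, [0.4869, -0.0151])]
233.5 [(0.052, [0.4865, -0.0017]), (0.062, [0.4857, -0.012]), (0.072, [0.485, -0.0223]), (0.082, [0.4842, -0.0326])]
```

View pics/c3.png

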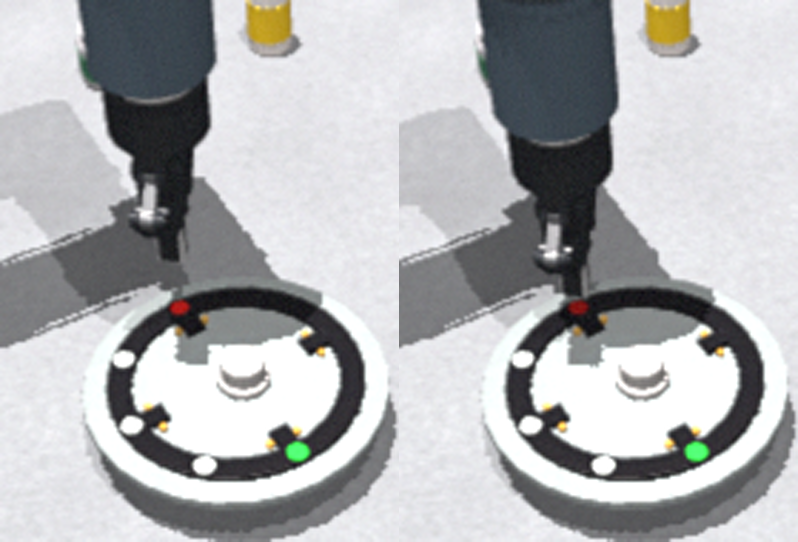

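View pics/c4.png

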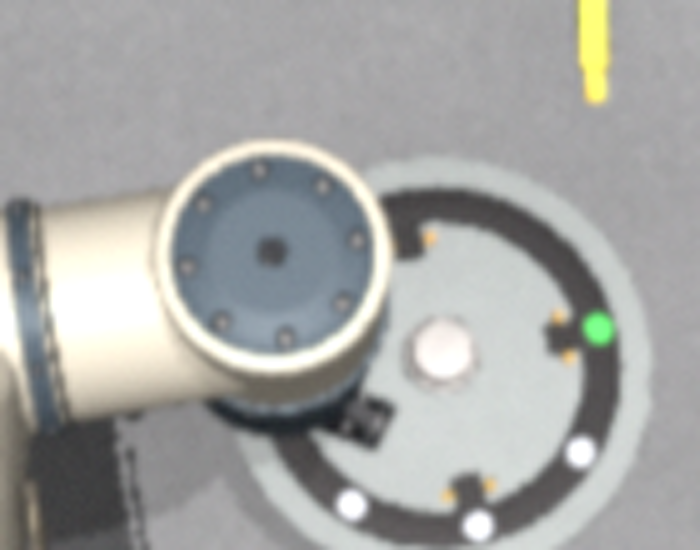

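Both crops show the tip bottom at row ≈233 in the full image, with the red dot fully visible. The top view's wrist cap at (314,270) agrees with the reported y. So the tip is really higher than reported, and I'll go on down in small steps watching the force.

```bash
for i in 1; do :; done; python3 -m creep '[[0,0,1,0,0,0],[0,0,2,0,0,0],[0,0,2,0,0,0]]'|grep -E "posi|^force"; python3 f.py; python3 -m creep '[[0,0,1,0,0,0],[0,0,2,0,0,0],[0,0,2,0,0,0]]'|grep -E "posi|^force"; python3 f.py
```

```text
position: [0.4865, -0.0183, 0.0496]
force: [0.2, 0.0, -0.4]
[-0.09 -0.34  0.2 ] [ 0.4866 -0.0183  0.0498]
position: [0.4864, -0.0183, 0.0476]
force: [0.1, -0.5, -0.1]
[-0.15 -0.01 -0.09] [ 0.4866 -0.0183  0.0478]
```

```bash
python3 -m creep '[[0,0,1,0,0,0],[0,0,2,0,0,0],[0,0,3,0,0,0],[0,0,3,0,0,0]]'|grep -E "posi|^force"; python3 f.py; python3 -m creep '[[0,0,1,0,0,0],[0,0,2,0,0,0],[0,0,2,0,0,0]]'|grep -E "posi|^force"; python3 f.py;  python3 - <<'E'
from h import *
g=grab("side","pics/s3.png").max(2)
for v in range(228,246): print(v,g[v,252:274])
E
```

```text
position: [0.4864, -0.0183, 0.0446]
force: [-0.2, 0.3, -0.5]
[-0.17 -0.56  0.05] [ 0.4866 -0.0183  0.0448]
position: [0.4864, -0.0183, 0.0426]
force: [-0.2, -1.3, -0.3]
[-0.27 -0.38  0.03] [ 0.4866 -0.0183  0.0428]
228 [26 22 22 25 25 22 19 24 21 22 20 26 58 75 66 66 79 79 78 87 90 91]
229 [62 49 45 46 52 32 27 18 23 19 16 27 69 81 66 66 68 71 85 91 93 93]
230 [123  85  60  59  65  47  29  23  21  20  22  26  62  81  61  64  65  67
  88  91  93  92]
231 [132  87  58  58  66  45  27  24  18  22  23  24  59  81  61  65  67  82
  90  92  90  80]
232 [131  91  62  66  73  56  31  22  18  22  21  21  50  81  69  58  54  61
  54  47  47  40]
233 [134 124  94 115 125  81  35  23  21  25  24  24  49  83  78  47  29  31
  26  15  19  19]
234 [136 135 136 142 132  82  38  19  22  24  22  28  49  82  82  46  18  16
  17  20  19  18]
235 [139 143 146 142 105  68  39  27  21  23  25  22  41  78  73  39  19  14
  21  17  19  18]
236 [145 145 146 144  98  66  51  45  41  38  36  33  58  81  56  28  19  18
  18  24  24  18]
237 [146 147 147 144  91  48  33  42  69  78  78  76  78  82  48  20  20  17
  19  19  20  17]
238 [145 143 141 114  58  24  18  44  77  84  85  86  83  72  38  18  18  16
  20  20  20  25]
239 [142 117  84  51  27  13  15  22  54  76  84  84  64  40  19  16  17  18
  29  48  52  66]
240 [88 59 37 19 18 17 14 13 24 34 39 39 30 19 17 18 18 37 76 98 95 89]
241 [ 41  29  28  28  19  11  14  15   8  12  14  23  14  19  22  18  21  35
  92 118 117  99]
242 [ 28  28  32  27  28  21  16  14  18  17  15  15  20  22  16  20  19  21
  57 102 109  96]
243 [30 30 31 30 34 31 20 10 17 25 21 14 16 20 19 14 17 19 28 62 88 92]
244 [31 30 30 31 32 25 18 21 38 59 62 36 15 21 15 21 17 20 17 32 80 94]
245 [ 31  32  30  32  27  21  48  57  66 100 114  82  39  17  21  23  17  14
  17  32  72  90]
```

```bash
python3 -m creep '[[0,0,1,0,0,0],[0,0,2,0,0,0],[0,0,3,0,0,0],[0,0,3,0,0,0]]'|grep -E "posi|^force"; python3 f.py; python3 -m creep '[[0,0,1,0,0,0],[0,0,2,0,0,0],[0,0,2,0,0,0]]'|grep -E "posi|^force"; python3 f.py
```

```text
position: [0.4864, -0.0183, 0.0396]
force: [0.1, 0.3, -0.4]
[0.14 0.12 0.06] [ 0.4866 -0.0183  0.0398]
position: [0.4865, -0.0183, 0.0376]
force: [0.1, -0.9, 0.6]
[-0.71 -0.09  0.57] [ 0.4866 -0.0183  0.0378]
```

```bash
python3 -m creep '[[0,0,0.5,0,0,0],[0,0,1,0,0,0]]'|grep -E "posi|^force"; python3 f.py; python3 -m creep '[[0,0,0.5,0,0,0],[0,0,1,0,0,0]]'|grep -E "posi|^force"; python3 f.py
```

```text
position: [0.4867, -0.0182, 0.0369]
force: [0.4, 0.7, -0.3]
[-0.1   0.46  0.29] [ 0.4866 -0.0183  0.0368]
position: [0.4867, -0.0183, 0.0359]
force: [-0.2, -0.6, -0.2]
[-0.06 -0.26 -0.1 ] [ 0.4866 -0.0183  0.0358]
```

```bash
python3 -m creep '[[0,0,1,0,0,0],[0,0,2,0,0,0],[0,0,2,0,0,0]]'|grep -E "posi|^force"; python3 f.py; python3 - <<'E'
from h import *
g=grab("side","pics/s4.png").max(2)
for v in range(232,245): print(v,g[v,252:274])
a=g[195:315,215:355]
E
```

```text
position: [0.4866, -0.0183, 0.0338]
force: [-0.3, -0.6, 0.4]
[ 0.09 -0.08 -0.05] [ 0.4866 -0.0183  0.0338]
232 [122  83  49  56  61  52  32  22  18  18  18  19  46  73  66  66  59  49
  45  46  45  39]
233 [134 125  92  93 112  79  37  19  22  25  21  26  48  80  70  54  34  24
  23  21  19  18]
234 [136 135 135 135 104  62  34  23  18  24  18  20  45  81  79  61  32  19
  17  22  17  21]
235 [139 142 147 143  99  66  41  23  21  19  22  21  42  80  81  53  25  20
  22  17  18  15]
236 [144 147 148 141  97  74  45  20  21  22  23  22  40  79  82  57  26  16
  18  17  17  21]
237 [146 147 144 106  63  68  43  26  19  23  22  22  31  76  82  52  26  17
  16  15  20  18]
238 [147 146 141  88  37  46  35  26  21  25  22  21  30  79  87  51  21  21
  20  18  23  21]
239 [142 113  83  44  16  22  30  39  36  40  35  36  49  78  69  36  19  15
  30  48  50  67]
240 [91 59 39 21 17 10 18 24 23 22 23 28 34 45 36 20 17 35 77 99 97 90]
241 [ 42  26  29  24  19  19  14  17  14  16  16  18  22  25  21  18  18  34
  92 117 116  98]
242 [ 28  31  29  31  19  17  10  17  14  16  10  15  18  20  19  17  17  21
  60 102 106  96]
243 [29 26 30 31 29 21 13 14 13 27 24 13 20 18 14 18 18 17 29 62 89 91]
244 [30 32 33 31 28 25 19 23 34 58 60 31 19 16 22 20 19 20 14 32 80 93]
```

```bash
for k in 1; do python3 -m creep '[[0,0,0.5,0,0,0],[0,0,1,0,0,0]]'|grep -E "^force"; python3 f.py; python3 -m creep '[[0,0,0.5,0,0,0],[0,0,1,0,0,0]]'|grep -E "^force"; python3 f.py; python3 -m creep '[[0,0,0.5,0,0,0],[0,0,1,0,0,0]]'|grep -E "^force"; python3 f.py; done
```

```text
force: [-1.0, 1.3, 2.5]
[-0.89  0.11  2.17] [ 0.4867 -0.0183  0.033 ]
force: [-1.5, -0.2, 1.8]
[-0.98  0.34  2.25] [ 0.4867 -0.0183  0.0319]
force: [-0.7, 0.4, 3.7]
[-0.5  -0.39  2.97] [ 0.4867 -0.0183  0.0309]
```

```bash
python3 -m creep '[[0,0,0.7,0,0,0],[-4,4,0.7,0,0,0],[-8,8,0.7,0,0,0],[-12,12.5,0.7,0,0,0],[-15.5,17.5,0.7,0,0,0],[-19,22.5,0.7,0,0,0],[-21.7,27.5,0.7,0,0,0],[-24.3,33,0.7,0,0,0],[-26.5,38.5,0.7,0,0,0],[-28.2,44,0.7,0,0,0],[-29.7,50,0.7,0,0,0],[-30.7,56,0.7,0,0,0],[-31.3,61.3,0.7,0,0,0],[-31.3,61.3,0.7,0,0,0]]'; python3 f.py; python3 - <<'E'
from h import *
a=grab("side","pics/s5.png")[195:315,215:355];b=grab("top","pics/t5.png")[235:355,290:430]
f=lambda i:cv2.resize(np.clip(i[:,:,::-1].astype(float)*1.5,0,255).astype(np.uint8),None,fx=2.8,fy=2.8,interpolation=cv2.INTER_CUBIC)
cv2.imwrite("pics/c5.png",np.hstack([f(a),f(b)]))
E
```

```text
clock: 11.12
position: [0.4351, -0.0661, 0.03]
orientation: [0.0, 0.984, -0.176, -0.001]
force: [0.2, -1.8, 3.3]
gripper_width: -0.003
finger_force: 1.7
[-0.65 -2.12  3.44] [ 0.4352 -0.0658  0.0299]
```

View pics/c5.png

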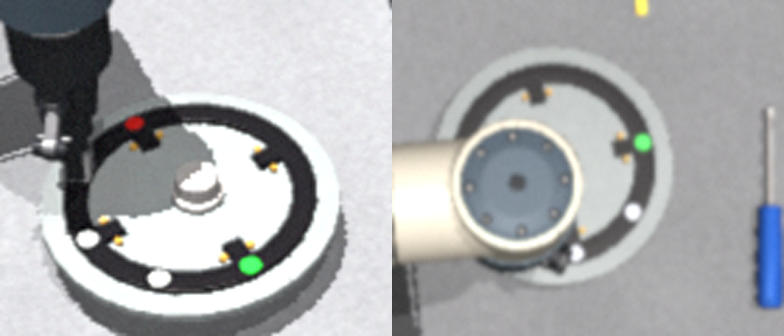

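The finger now covers the first white dot at side crop (78,170) and the ring is in place. Continuing the stroke.

```bash
python3 -m creep '[[0,6,0,0,0,0],[0.2,12,0,0,0,0],[0.6,17.7,0,0,0,0],[1.6,23.5,0,0,0,0],[2.9,29.3,0,0,0,0],[4.5,35,0,0,0,0],[6.6,40.5,0,0,0,0],[9,46,0,0,0,0],[11.5,51.2,0,0,0,0],[14.7,56.2,0,0,0,0],[18,61,0,0,0,0],[21.5,65.6,0,0,0,0],[21.5,65.6,0,0,0,0]]'; python3 f.py
```

```text
clock: 12.5
position: [0.4338, -0.1353, 0.0301]
orientation: [0.001, 0.984, -0.176, -0.0]
force: [-0.4, -1.5, 3.0]
gripper_width: -0.002
finger_force: 1.6
[-0.01 -2.1   3.19] [ 0.4337 -0.1347  0.0303]
```

```bash
python3 -m creep '[[4,4,0.2,0,0,0],[8,8,0.2,0,0,0],[12.5,12,0.2,0,0,0],[17.3,15.5,0.2,0,0,0],[22.3,18.8,0.2,0,0,0],[27.3,21.7,0.2,0,0,0],[32.7,24.2,0.2,0,0,0],[38.2,26.4,0.2,0,0,0],[43.7,28.2,0.2,0,0,0],[49.5,29.6,0.2,0,0,0],[55.3,30.6,0.2,0,0,0],[61,31.3,0.2,0,0,0],[61,31.3,0.2,0,0,0]]'; python3 f.py
```

```text
clock: 13.78
position: [0.4814, -0.1852, 0.0301]
orientation: [0.0, 0.985, -0.175, 0.001]
force: [-0.3, -2.7, 3.7]
gripper_width: -0.001
finger_force: 1.6
[ 1.28 -1.71  3.35] [ 0.4812 -0.185   0.0304]
```

```bash
python3 -m creep '[[5.5,0.2,0.2,0,0,0],[11.5,0.1,0.2,0,0,0],[17,-0.3,0.2,0,0,0],[23,-1.2,0.2,0,0,0],[28.8,-2.4,0.2,0,0,0],[34.5,-4,0.2,0,0,0],[40,-6.1,0.2,0,0,0],[45.5,-8.5,0.2,0,0,0],[50.7,-11.1,0.2,0,0,0],[55.7,-14.3,0.2,0,0,0],[60.7,-17.7,0.2,0,0,0],[65.5,-21.2,0.2,0,0,0],[65.5,-21.2,0.2,0,0,0],[65.5,-21.2,0.2,0,0,0]]'; python3 f.py; python3 - <<'E'
from h import *
a=grab("side","pics/s6.png")[195:315,215:355];b=grab("top","pics/t6.png")[235:355,290:430]
f=lambda i:cv2.resize(np.clip(i[:,:,::-1].astype(float)*1.5,0,255).astype(np.uint8),None,fx=2.8,fy=2.8,interpolation=cv2.INTER_CUBIC)
cv2.imwrite("pics/c6.png",np.hstack([f(a),f(b)]))
E
```

```text
clock: 15.15
position: [0.5505, -0.1868, 0.0302]
orientation: [-0.0, 0.985, -0.175, 0.001]
force: [2.7, 0.7, 3.3]
gripper_width: -0.002
finger_force: 1.6
[2.4  0.56 3.73] [ 0.5502 -0.187   0.0303]
```

View pics/c6.png

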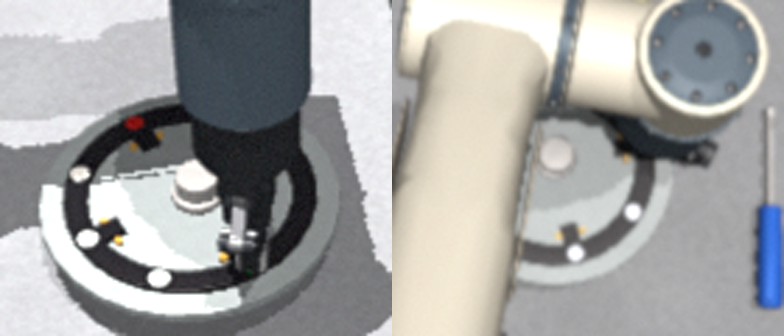

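The finger sits on the green dot at side crop (250,268), and the cup and ring are in place. Drawing away straight up.

```bash
python3 -m creep '[[0,0,-1,0,0,0],[0,0,-2,0,0,0],[0,0,-4,0,0,0],[0,0,-7,0,0,0],[0,0,-12,0,0,0],[0,0,-20,0,0,0],[0,0,-35,0,0,0],[0,0,-55,0,0,0],[0,0,-80,0,0,0],[0,0,-110,0,0,0],[0,0,-140,0,0,0],[0,0,-160,0,0,0],[0,0,-160,0,0,0],[0,0,-160,0,0,0],[0,0,-160,0,0,0],[0,0,-160,0,0,0]]'; python3 - <<'E'
from h import *
a=grab("side","pics/s7.png")[165:345,195:395];b=cv2.imread("pics/side0.png")[165:345,195:395,::-1]
f=lambda i:cv2.resize(i[:,:,::-1],None,fx=2,fy=2)
cv2.imwrite("pics/c7.png",np.hstack([f(a),f(b)]))
E
```

```text
clock: 16.78
position: [0.5479, -0.1869, 0.1885]
orientation: [-0.0, 0.984, -0.176, -0.001]
force: [-0.1, -0.5, -0.7]
gripper_width: 0.004
finger_force: 0.0
```

View pics/c7.png

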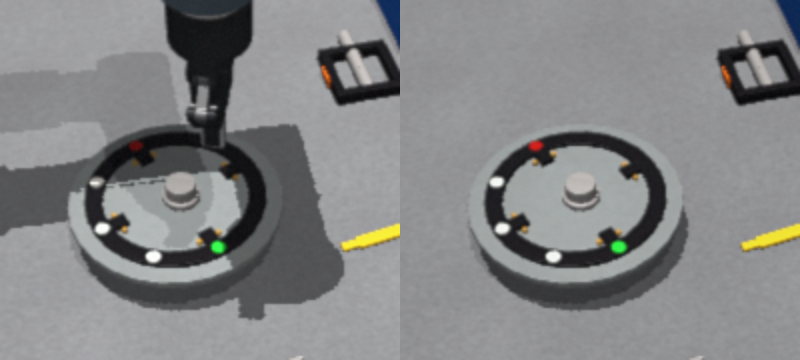

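The hand is clear. The dots (red at (136,146), green at (218,247)) and the cup are where they were in the first picture, and the plate is back up.

```bash
python3 -c "
from bench import manip
print(manip.close_job())"
```

```text
the job is handed in; nothing more can be done
None
```

I stroked the ring from the red dot over the three white dots to the green dot at about 3–4 N, with the plate pressed roughly 3 mm of its 12 mm; I checked force only at the dots, not between them. The hand was then drawn clear, the ring and cup looked unmoved in the last side picture, and the job was handed in at about 17 s.

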